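# Scan the centrifuge's code label and dock the reader

### The job

Pick up the hand-held code reader, aim its reading face squarely at the middle of the code label on the sloping front of the red centrifuge from about 6 cm away, and hold it steady there for at least one second, without touching either machine or reading the white mixer's label. Then stand the reader upright in the middle of its round charging dock, setting it down without dropping it, and let go. Leave the well plate, the tube rack and the bottle where they are.

Things in the scene. Friction and masses are not known exactly. Their poses are not given: they have to be found in the camera images.
- reader: Hand-held code reader, 140 mm tall, about 180 g, standing on its reading face. Black round head below (foot 54 mm across, 40 mm high); blue rectangular handle from 40 to 140 mm, 28 mm along its x, 36 mm along y; yellow patch on the -x side. Always on: nothing to press. Origin: centre of the reading face; z up the handle; it looks along -z and reads at any turn about z.
- centrifuge: Red mini centrifuge, 180 x 150 mm, 125 mm high with its smoky domed lid shut; fixed to the bench. Origin: under its centre, z up, front towards its own -x. The front is a slope rising at 35 degrees from horizontal towards the back, with the code label in the middle, a small display and a button.
- centrifuge_label: White label with black bars, 30 x 46 mm, flat in the middle of the centrifuge's front slope, 50 mm above the bench. Origin: its centre. z leaves the label squarely: up and towards the machine's front, 35 degrees from vertical; x up the slope, y level. The lid rises 75 mm above it, behind, clear of the line along z.
- mixer: White vortex mixer, 180 x 135 mm, 122 mm high, black rubber cup on top; fixed to the bench. It has the same kind of front slope and a similar label: the wrong one. Origin: under its centre, z up, front towards its own -x.
- mixer_label: Label with bars on the white mixer's front slope: not to be read. Origin at its centre, z square off the label.
- dock: Charging dock fixed to the bench: round grey tray 84 mm across with a black rim 4 mm thick; its floor is 6 mm above the bench and 76 mm across, the rim 6 mm higher. A 6 mm high black block with a green light sticks out on its +x side to 68 mm from the centre. Origin: centre of its underside. The reader may stand in it at any yaw.
- dock_floor (a point): Centre of the dock's floor, 6 mm above the bench: where the reader's reading face must stand.
- plate: Bystander: clear well plate, 128 x 86 x 15 mm, loose, lying between the machines. Origin under its centre.
- rack: Bystander: bright pink tube rack, 105 x 245 x 55 mm, caps to 65 mm, loose, lying to one side. Origin under its centre.
- bottle: Bystander: clear bottle with a blue cap, 60 mm in diameter, 130 mm high, loose, standing to one side. Origin under its centre.

How it is judged:
On the way:
1. the reader looks at the middle of the centrifuge label (12 mm each way) from 35 to 90 mm, within 12 degrees of square, slower than 20 mm/s and 0.15 rad/s, for one second (x of centrifuge_label in the frame of reader between -0.012 and 0.012 m and y of centrifuge_label in the frame of reader between -0.012 and 0.012 m and z of centrifuge_label in the frame of reader between -0.09 and -0.035 m and angle between the z axis of reader and the z axis of centrifuge_label, either way round below 0.22 rad and linear speed of reader below 0.02 m/s and angular speed of reader below 0.15 rad/s), for 1 s.
At the end, for the whole second after the job is handed in: the reader stands upright (within 3.5 degrees) on the floor of the dock (within 3 mm in height), its foot within 13 mm of the dock's centre, at rest and released; the bystanders are within 20 mm of where they began (horizontal distance between reader and dock_floor below 0.013 m and z of reader in the frame of dock_floor between -0.003 and 0.003 m and angle between reader's own z axis and vertical below 0.06 rad and linear speed of reader below 0.02 m/s and contact force between the fingers and reader below 0.1 N and contact force between reader and dock above 0.3 N and distance of each of plate, rack, bottle from where it was at the start of the episode below 0.02 m); the robot touches nothing.
It fails at once if the reader or the robot touches the centrifuge or the mixer (over 1 N) (contact force between any of reader, the fingers, the arm and centrifuge above 1 N or contact force between any of reader, the fingers, the arm and mixer above 1 N).
It fails at once if the mixer's label is read (the reader held still and aimed at it as the centrifuge's label must be) (x of mixer_label in the frame of reader between -0.012 and 0.012 m and y of mixer_label in the frame of reader between -0.012 and 0.012 m and z of mixer_label in the frame of reader between -0.09 and -0.035 m and angle between the z axis of reader and the z axis of mixer_label, either way round below 0.22 rad and linear speed of reader below 0.02 m/s and angular speed of reader below 0.15 rad/s).
It fails at once if the reader is dropped or knocked (moves faster than 0.45 m/s with no finger on it: a fall of about 10 mm) (contact force between the fingers and reader below 0.05 N and linear speed of reader above 0.45 m/s).
It fails at once if the plate, the rack or the bottle is moved by more than 20 mm or the bottle tipped (distance of any of plate, rack, bottle from where it was at the start of the episode above 0.02 m or angle between bottle's own z axis and vertical above 0.3 rad).
It also fails if it takes over 46 s, if anything falls off the work surface, if the arm or the gripper's body presses on something with over 40 N, if the wrist force passes 120 N, or if a joint passes its speed limit or range.

### The arm

A 7-joint arm with a two-finger parallel gripper is mounted at the origin on the work surface. World frame = base frame: x ahead of the robot, y to its left, z up, the work surface at z = 0. Lengths are in m, angles in rad, forces in N, time in s.
With the tool pointing down it reaches from about 0.425 to 1.025 m from the base axis. Payload 9.4 kg.
Tool frame: the origin (TCP) lies at the very end of the fingers, on their centre line; the grasp point (between the pads) lies 19 mm behind it; z points along the fingers, y is the direction in which the jaws open and shut (so a half turn about z gives the same grasp; the last joint's range is limited). The gripper opens to 93 mm and grips with 3 to 60 N. Pads are 15 mm wide; open, the fingers measure 128 mm over their backs; the gripper's body (75 mm by 188 mm) begins 65 mm behind the grasp point.
Start: joints at [1.149, 0.599, -0.003, 1.599, 0.002, 0.943, -0.08], TCP at [0.245, -0.682, 0.187] pointing down, gripper open.
Joint ranges: [-2.57, 2.57], [-0.35, 1.97], [-1.29, 1.29], [0.11, 2.56], [-1.05, 4.19], [0.11, 1.86], [-2.63, 2.63]. Speed limits (rad/s): [2.22, 2.22, 3.01, 3.01, 3.14, 3.14, 3.14].

### API

Orientations are given as a unit quaternion [w, x, y, z].
In Python, from rig import monitor, eyes, ticket gives the robot as it stands.
- The arm moves only by the tool jog_arm, never from a script. Its argument "plan" is a list of rows, each a list of 3 entries, a list of its own where there are three numbers: the shift along the world's x, y, z in cm, then the turn, a rotation vector about the world's x, y, z in rad, then the closure in counts, from 0 (fully open) to 255 (shut). In form: [[[x, y, z], [ax, ay, az], fingers], ...]. A call has 1 to 20 rows; each row is the pose to reach, as a shift and turn from the pose measured when the call began; what a row does not reach only later rows make up. A row lasts 1/10 s, in which the tool goes at most 50 mm and 8.59 degrees, less where a joint would pass 70% of its speed; a pose out of reach is approached as far as the arm can. A call with a gripper value outside its range is refused whole. The fingers move at their own pace and stop on an object; the grip force is fixed at half the most. Time passes only in rows, so rows that repeat a pose let the fingers close. It gives the time, the measured TCP pose, the force and the opening at its end, in the units of the state.
- monitor.observe(): the state, without advancing time (a new reading comes with each control period).
- eyes.snapshot(name): name is "scene" or "side" or "wrist"; returns the picture (400x640x3 uint8, red, green, blue); there is no depth.
- eyes.camera_model(name): a dict with "camera_matrix" (3x3 intrinsics, pixels), "extrinsics" (4x4, takes a point from world to camera coordinates). Camera axes: x right, y up, looking along -z (the intrinsics and any distortion apply to the point x, -y, -z); pixel columns grow to the right and rows downward; lengths in m; the calibration is good to about 2 mm. A picture is of the moment at which its call begins: read the wrist's pose just before it. camera_model takes no time and is no camera call; for the wrist camera it gives the pose at the moment of the call.
- ticket.hand_in(): hands the job in, once; it reports no verdict.
The state is a dict: "time": time; "joints": joint angles; "qd": joint speeds; "effort": joint torques, N m; "ee_pos": TCP position; "eef_rot": TCP orientation; "force": force on the tool from outside, world axes, zero at the start; "moment": the same for the moment, N m; "gripper_width": opening from 0.0 (shut) to 1.0 (fully open).
Only numpy, scipy, OpenCV 4.12 (cv2) and the standard library are available. Lean on these libraries where they do the work, as an engineer would, in place of code of your own. Each camera call takes 0.05 s, during which the arm holds its last target.

## Working session

There is one attempt and no reset: what is moved stays moved. The work goes in short steps, Python scripts to look and compute and a tool call to move; the robot and the scene stay as the last step left them, time stands still between calls to the robot, and variables do not carry over. Pictures are saved under pics/ and viewed, and the job is handed in when it is done.

Besides the shell and the picture viewer there is one more tool, called after "Call:" by a JSON object that holds its "api" and its "payload", one argument or row to a line. jog_arm: Moves the arm, as the interface text tells. Its arguments: {"type":"object","properties":{"plan":{"type":"array"}},"required":["plan"]}

```bash
mkdir -p pics; ls; python3 - <<'E'
from rig import monitor, eyes
import cv2, numpy as np
s=monitor.observe(); print(s)
for n in ["scene","side","wrist"]:
    m=eyes.camera_model(n); print(n,m)
    cv2.imwrite(f"pics/{n}0.png",eyes.snapshot(n)[:,:,::-1])
E
```

```text
pics
{'time': 0.0, 'joints': array([ 1.14933595,  0.6001053 , -0.00253818,  1.60008973,  0.00179799,
        0.9429132 , -0.07979534]), 'qd': array([ 1.66902829e-03,  6.40355830e-04,  4.62165150e-05, -1.03243814e-03,
        6.29884836e-04,  1.05577930e-03, -4.42744922e-04]), 'effort': array([ 8.91938889e-04, -7.65052414e+01,  1.49763174e+00, -2.52343351e+01,
       -5.23779332e-02,  1.69234781e-02,  1.70592111e-04]), 'ee_pos': array([ 0.24483095, -0.68185791,  0.18568874]), 'eef_rot': array([-7.30222235e-04,  9.85174055e-01,  1.71556138e-01, -1.98539015e-04]), 'force': array([-0.64506632,  0.39486763, -0.18598971]), 'moment': array([-0.00292843, -0.01923583, -0.0176587 ]), 'gripper_width': 0.9975328052532794}
scene {'camera_matrix': array([[459.26360447,   0.        , 318.81451793],
       [  0.        , 459.26360447, 190.98598607],
       [  0.        ,   0.        ,   1.        ]]), 'extrinsics': array([[-0.18224634,  0.98324819,  0.00304477,  0.15616343],
       [-0.66821521, -0.12612502,  0.73319909,  0.3732192 ],
       [ 0.7213007 ,  0.13158829,  0.68000722, -1.5898192 ],
    
[... 235 characters left out ...]
, 'extrinsics': array([[-0.78197701, -0.6231555 , -0.01375431,  0.47024068],
       [ 0.31771019, -0.41747464,  0.85133728, -0.26498594],
       [-0.53625758,  0.6613563 ,  0.52443842, -0.64061719],
       [ 0.        ,  0.        ,  0.        ,  1.        ]])}
wrist {'camera_matrix': array([[314.03257317,   0.        , 321.43277486],
       [  0.        , 314.03257317, 195.7296165 ],
       [  0.        ,   0.        ,   1.        ]]), 'extrinsics': array([[ 0.33811121, -0.94110559, -0.00104021, -0.72419582],
       [ 0.89799756,  0.32295409, -0.29883279,  0.03541122],
       [ 0.28156914,  0.10010461,  0.95430492, -0.39180271],
       [ 0.        ,  0.        ,  0.        ,  1.        ]])}
```

View pics/scene0.png

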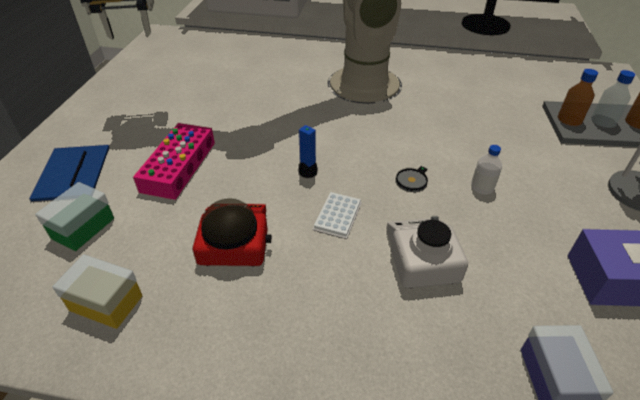

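View pics/side0.png

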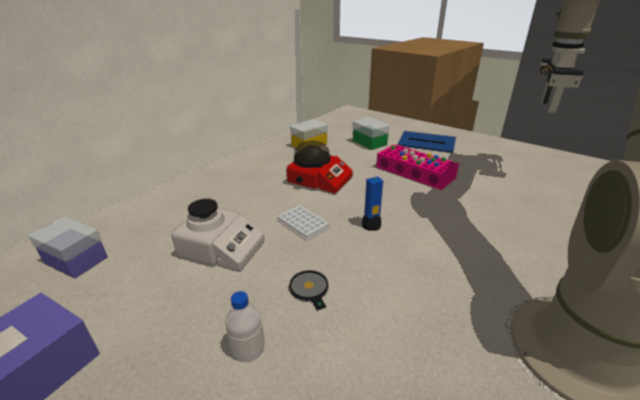

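View pics/wrist0.png

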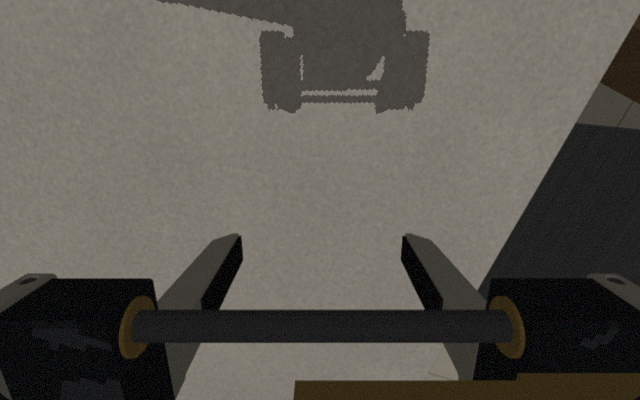

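The scene view has the reader near (308,152), the dock at (412,179), the centrifuge at (232,232) and the mixer at (428,252). The side view shows both labels. I'll enlarge these next.

```bash
python3 - <<'E'
import cv2
def crop(n,x0,y0,w,h,k,o):
    im=cv2.imread(f"pics/{n}0.png")[y0:y0+h,x0:x0+w]
    return cv2.imwrite(f"pics/{o}.png",cv2.resize(im,None,fx=k,fy=k,interpolation=cv2.INTER_CUBIC))
crop("scene",180,110,130,100,6,"c1") if 0 else None
crop("scene",280,115,160,100,5,"c_sc")
crop("side",280,135,120,100,6,"c_side1")
crop("side",170,190,170,130,4,"c_side2")
crop("scene",180,180,100,90,6,"c_cen")
E
```

```text
(no output)
```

View pics/c_sc.png

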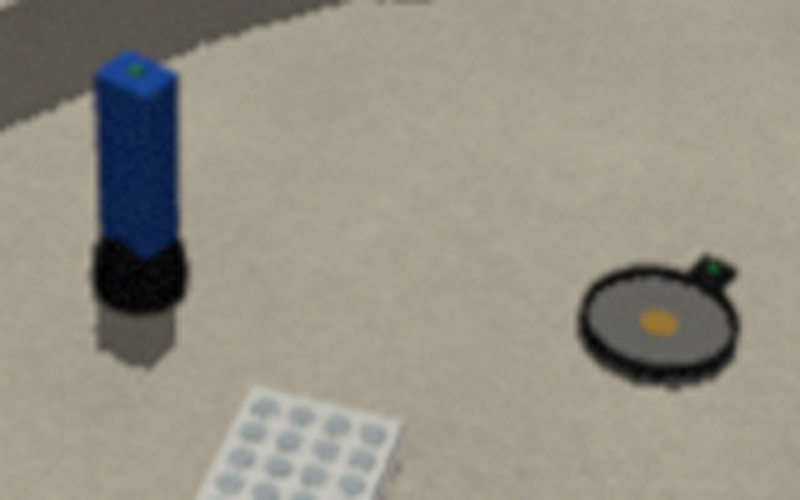

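View pics/c_side1.png

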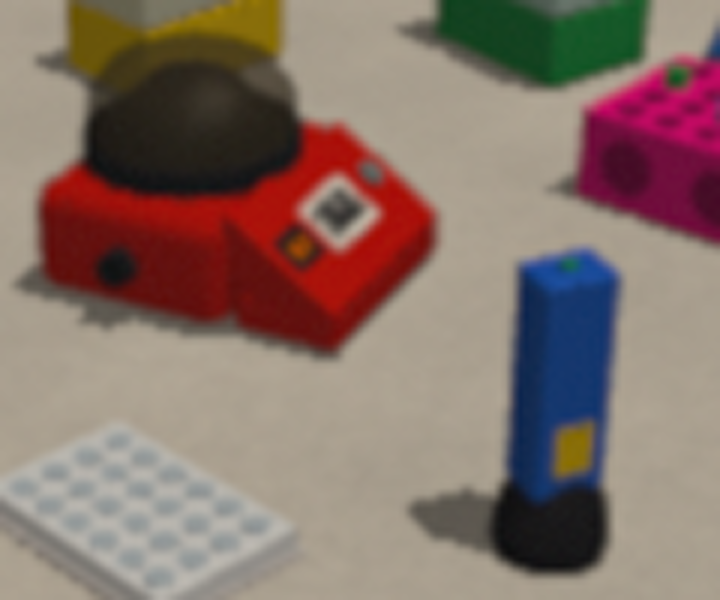

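View pics/c_side2.png

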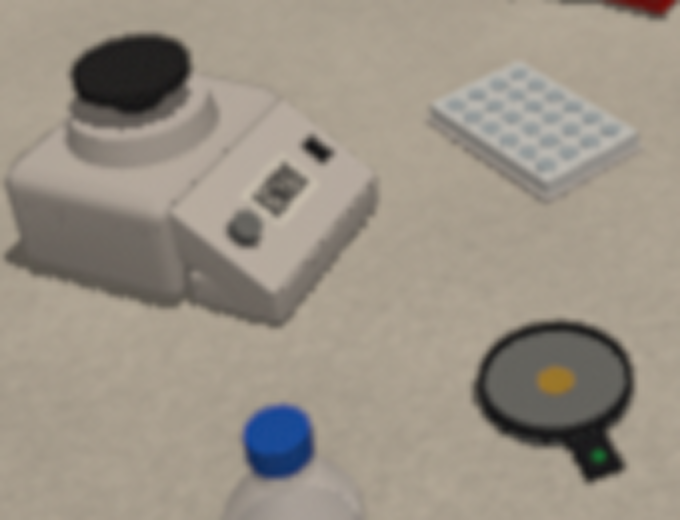

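View pics/c_cen.png

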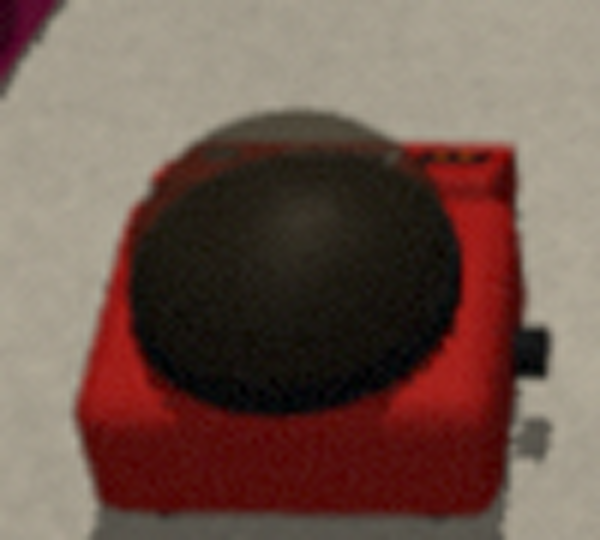

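```bash
cat > h.py <<'E'
import numpy as np, cv2
from scipy.optimize import least_squares
from scipy.spatial.transform import Rotation as R
from rig import monitor, eyes, ticket
def proj(m,P):
    E=np.array(m["extrinsics"]);K=np.array(m["camera_matrix"])
    c=np.atleast_2d(P)@E[:3,:3].T+E[:3,3]
    c=c*[1,-1,-1]; q=c@K.T
    return q[:,:2]/q[:,2:]
def ray(m,uv,z):
    E=np.array(m["extrinsics"]);K=np.array(m["camera_matrix"])
    d=np.linalg.inv(K)@[uv[0],uv[1],1]; d=E[:3,:3].T@(d*[1,-1,-1]); o=-E[:3,:3].T@E[:3,3]
    return o+d*(z-o[2])/d[2]
def un(c,k,x0,y0): return (np.array(c,float)+.5)/k-.5+[x0,y0]
E
python3 - <<'E'
from h import *
S=eyes.camera_model("scene");D=eyes.camera_model("side")
ds=un((659,322),5,280,115); dd=un((556,380),4,170,190)
print("dock",ray(S,ds,.006),ray(D,dd,.006))
rs=un([(97,77),(130,52),(177,72),(142,97)],5,280,115)
rd=un([(520,264),(575,250),(619,273),(568,283)],6,280,135)
for p in rs: print("rs",ray(S,p,.14))
for p in rd: print("rd",ray(D,p,.14))
print(ray(S,rs.mean(0),.14),ray(D,rd.mean(0),.14))
lb=un([(330,172),(382,213),(345,252),(297,213)],6,280,135)
dr=un([(335,345),(435,230)],6,280,135)
def lab(p):
    # p: label centre x,y, yaw; corners top(far -y, up),right?...
    c,s=np.cos(p[2]),np.sin(p[2])
    ex=np.array([c*np.cos(.6109),s*np.cos(.6109),np.sin(.6109)]);ey=np.array([-s,c,0])
    C=np.array([p[0],p[1],.05])
    return np.array([C+a*.015*ex+b*.023*ey for a,b in [(1,-1),(-1,-1),(-1,1),(1,1)]])
r=least_squares(lambda p:(proj(D,lab(p))-lb).ravel(),[.6,-.2,0])
print("label",r.x,r.fun); print(ray(D,lb.mean(0),.05))
def rd_(p):
    c,s=np.cos(p[2]),np.sin(p[2])
    return np.array([[p[0]+c*a*.014-s*b*.018,p[1]+s*a*.014+c*b*.018,.14] for a,b in [(-1,1),(-1,-1),(1,-1),(1,1)]])
def f(p):
    out=[]
    for m,q in((S,rs),(D,rd)):
        P=proj(m,rd_(p)); d=np.linalg.norm(P[:,None]-q[None],axis=2); j=d.argmin(1); out.append((P-q[j]).ravel())
    return np.concatenate(out)
c0=(ray(S,rs.mean(0),.14)+ray(D,rd.mean(0),.14))/2
for y in np.arange(-1.5,1.6,.5):
    r=least_squares(f,[c0[0],c0[1],y]); print(r.x,r.cost)
E
```

```text
dock [0.48384226 0.17956332 0.006     ] [0.48570185 0.17826634 0.006     ]
rs [ 0.50652992 -0.11558987  0.14      ]
rs [ 0.48222835 -0.10383471  0.14      ]
rs [ 0.49488226 -0.07722639  0.14      ]
rs [ 0.51893436 -0.09018658  0.14      ]
rd [ 0.51654094 -0.0875351   0.14      ]
rd [ 0.50487549 -0.11185808  0.14      ]
rd [ 0.48011814 -0.10528423  0.14      ]
rd [ 0.49228779 -0.08537812  0.14      ]
[ 0.50076114 -0.09668134  0.14      ] [ 0.49837356 -0.09744308  0.14      ]
label [ 0.70839986 -0.22494159  0.24201534] [ 0.66266289  0.62714857 -0.93637444 -0.00746927 -0.2213103  -0.31447284
  0.4878087  -0.20776719]
[ 0.70841086 -0.2247358   0.05      ]
[ 0.49903085 -0.09725226 -1.96725463] 7.450956530088135
[ 0.50292043 -0.09659806 -0.60062976] 19.661778022407276
[ 0.49895325 -0.09738106 -0.3808137 ] 11.424184433298153
[ 0.49619085 -0.09409096 -0.1788256 ] 23.097802056469583
[ 0.5060958  -0.09466128  0.36856802] 46.97979200989613
[ 0.49903085 -0.09725226  1.17433607] 7.45095652970152
[ 0.49903085 -0.09725226  1.17433747] 7.450956529823872
```

```bash
python3 - <<'E'
from h import *
S=eyes.camera_model("scene");D=eyes.camera_model("side")
a,b=[ray(D,p,.02) for p in un([(335,345),(435,230)],6,280,135)]; print("front",a,b)
a,b=[ray(S,p,.0) for p in un([(105,515),(490,512)],6,180,180)]; print("back",a,b,np.arctan2(*(b-a)[:2]),np.linalg.norm(b-a))
print("bottle",ray(S,(486,195),0),ray(D,(240,298),.13))
for p in [(388,222),(401,286),(466,280)]: print("mix",ray(S,p,.0))
for p in [(136,190),(172,197),(214,133)]: print("rack",ray(S,p,.0))
E
```

```text
front [ 0.65862689 -0.15431313  0.02      ] [ 0.68875005 -0.28746255  0.02      ]
back [ 0.85471268 -0.27244572  0.        ] [ 0.82736847 -0.13431204  0.        ] -0.1954281765553362 0.14081412453462072
bottle [0.50399227 0.37055001 0.        ] [0.47060937 0.36314831 0.13      ]
mix [0.64576791 0.13045301 0.        ]
mix [0.82682876 0.17113439 0.        ]
mix [0.78561449 0.30710753 0.        ]
rack [ 0.65259246 -0.51854973  0.        ]
rack [ 6.60026441e-01 -4.16401548e-01 -1.11022302e-16]
rack [ 0.37620449 -0.40757263  0.        ]
```

Call:
{"api": "jog_arm", "payload": {
  "plan": [
    [[2,6,8],[0,0,0.1],0],
    [[25,58,8],[0,0,0.8],0],
    [[25,58,8],[0,0,0.8],0],
    [[25,58,8],[0,0,0.8],0],
    [[25,58,8],[0,0,0.8],0],
    [[25,58,8],[0,0,0.8],0],
    [[25,58,8],[0,0,0.8],0],
    [[25,58,8],[0,0,0.8],0],
    [[25,58,8],[0,0,0.8],0],
    [[25,58,8],[0,0,0.8],0],
    [[25,58,8],[0,0,0.8],0],
    [[25,58,8],[0,0,0.8],0],
    [[25,58,8],[0,0,0.8],0],
    [[25,58,8],[0,0,0.8],0],
    [[25,58,8],[0,0,0.8],0],
    [[25,58,8],[0,0,0.8],0],
    [[25,58,8],[0,0,0.8],0]
  ]
}}

```text
time: 1.85
ee_pos: [0.4942, -0.1037, 0.2656]
eef_rot: [-0.0, 0.841, 0.54, -0.001]
force: [-0.4, 0.0, 0.9]
gripper_width: 0.999
```

```bash
python3 - <<'E'
from h import *
s=monitor.observe();print(s["time"],s["joints"].round(3),s["ee_pos"],s["eef_rot"])
m=eyes.camera_model("wrist");print(proj(m,[[.499,-.097,.14],[.499,-.097,0],[.499,-.097,.14]]))
cv2.imwrite("pics/w1.png",eyes.snapshot("wrist")[:,:,::-1])
E
```

```text
1.85 [ 0.414  0.267 -0.401  1.979  0.13   0.922 -0.482] [ 0.49418485 -0.10373208  0.26563517] [-4.53722788e-04  8.41349184e-01  5.40491169e-01 -8.00092642e-04]
[[323.3975592  172.22840175]
 [322.93546762 150.61987249]
 [323.3975592  172.22840175]]
```

View pics/w1.png

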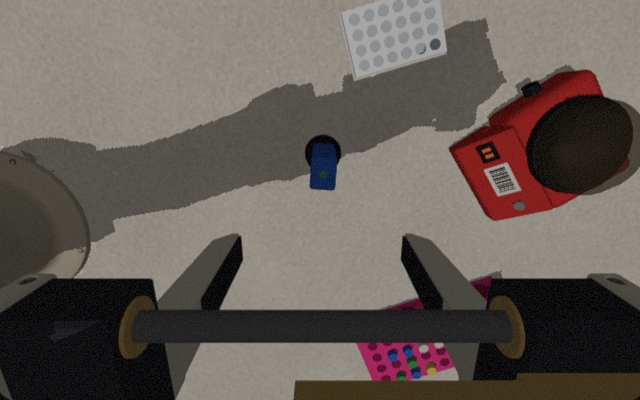

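The wrist view shows the reader's top at about (323,175), with its narrow side along the jaws. The centrifuge label is at about (502,180). Next I'll enlarge and measure both.

```bash
python3 - <<'E'
import cv2
im=cv2.imread("pics/w1.png")
for o,(x0,y0,w,h,k) in {"w1r":(290,120,70,80,7),"w1l":(440,110,120,115,5)}.items():
    cv2.imwrite(f"pics/{o}.png",cv2.resize(im[y0:y0+h,x0:x0+w],None,fx=k,fy=k,interpolation=cv2.INTER_CUBIC))
E
```

```text
(no output)
```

View pics/w1r.png

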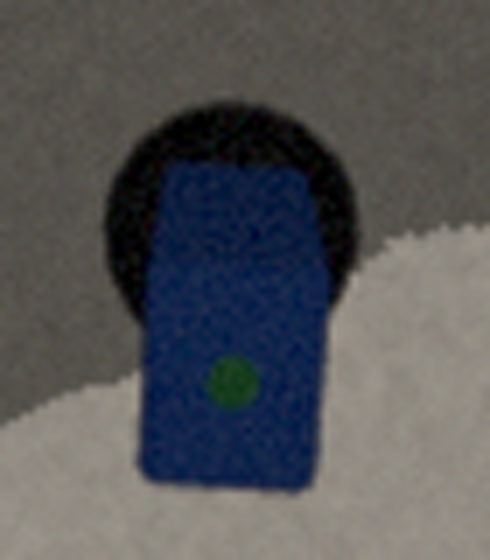

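View pics/w1l.png

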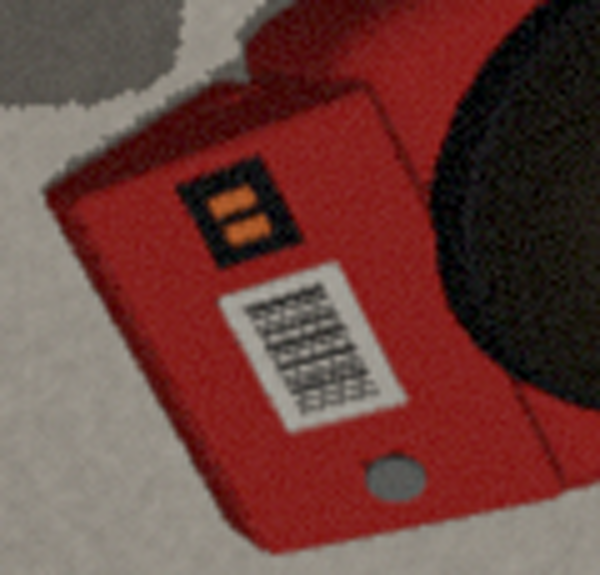

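```bash
cat >> h.py <<'E'
def lab(p):
    c,s=np.cos(p[2]),np.sin(p[2])
    ex=np.array([c*np.cos(.6109),s*np.cos(.6109),np.sin(.6109)]);ey=np.array([-s,c,0])
    C=np.array([p[0],p[1],.05])
    return np.array([C+a*.015*ex+b*.023*ey for a,b in [(1,-1),(-1,-1),(-1,1),(1,1)]])
E
python3 - <<'E'
from h import *
m=eyes.camera_model("wrist");D=eyes.camera_model("side")
q=un([(150,262),(328,268),(312,492),(137,484)],7,290,120)
P=np.array([ray(m,p,.14) for p in q]);print(P)
print("c",P.mean(0), "dot",ray(m,un((232,382),7,290,120),.14))
for i in range(4):
    d=P[(i+1)%4]-P[i];print(np.linalg.norm(d),np.degrees(np.arctan2(d[1],d[0])))
lw=un([(407,402),(293,433),(218,298),(337,262)],5,440,110)
ld=un([(330,172),(382,213),(345,252),(297,213)],6,280,135)
r=least_squares(lambda p:(proj(m,lab(p))-lw).ravel(),[.7,-.22,.2]);print(r.x,r.fun.round(2))
r=least_squares(lambda p:np.concatenate([(proj(m,lab(p))-lw).ravel(),(proj(D,lab(p))-ld).ravel()]),[.7,-.22,.2]);print(r.x,r.fun.round(2))
E
```

```text
[[ 0.49409384 -0.0767807   0.14      ]
 [ 0.51778354 -0.08858974  0.14      ]
 [ 0.5015804  -0.11934039  0.14      ]
 [ 0.47770396 -0.10703431  0.14      ]]
c [ 0.49779043 -0.09793628  0.14      ] dot [ 0.49759341 -0.09848658  0.14      ]
0.02646989799879427 -26.495706727539893
0.034758370457873014 -117.78566715633077
0.02686119475840546 152.73311829125277
0.034407977028645564 61.553398149110514
[ 0.70735558 -0.22641855  0.17178779] [ 0.35 -0.09 -0.54 -0.29  0.17  0.33 -0.    0.04]
[ 0.70752618 -0.22623564  0.18019393] [ 0.55 -0.4  -0.3  -0.46  0.16  0.3  -0.08 -0.12  1.63  0.54 -0.16  0.1
 -0.27 -0.38  0.65 -0.47]
```

Call:
{"api": "jog_arm", "payload": {
  "plan": [
    [[0.4,0.6,-2],[0,0,-0.05],0],
    [[0.4,0.6,-5],[0,0,-0.05],0],
    [[0.4,0.6,-8],[0,0,-0.05],0],
    [[0.4,0.6,-11],[0,0,-0.05],0],
    [[0.4,0.6,-14],[0,0,-0.05],0],
    [[0.4,0.6,-16.5],[0,0,-0.05],0],
    [[0.4,0.6,-18],[0,0,-0.05],0],
    [[0.4,0.6,-18],[0,0,-0.05],0],
    [[0.4,0.6,-18],[0,0,-0.05],0],
    [[0.4,0.6,-18],[0,0,-0.05],0]
  ]
}}

```text
time: 2.9
ee_pos: [0.4987, -0.0981, 0.0866]
eef_rot: [-0.0, 0.855, 0.519, -0.0]
force: [0.7, 0.5, -0.0]
gripper_width: 1.005
```

```bash
python3 - <<'E'
from h import *
s=monitor.observe();print(s["time"],s["ee_pos"],s["eef_rot"],s["force"])
w=eyes.snapshot("wrist")[:,:,::-1];d=eyes.snapshot("side")[:,:,::-1]
cv2.imwrite("pics/w2.png",np.vstack([cv2.resize(w,None,fx=.8,fy=.8),cv2.resize(d[80:260,250:470],(512,280))]))
E
```

```text
2.9 [ 0.49873687 -0.09810335  0.08656781] [-9.25565638e-06  8.54793498e-01  5.18968238e-01 -2.08546970e-04] [ 0.70897268  0.51348242 -0.00828796]
```

View pics/w2.png

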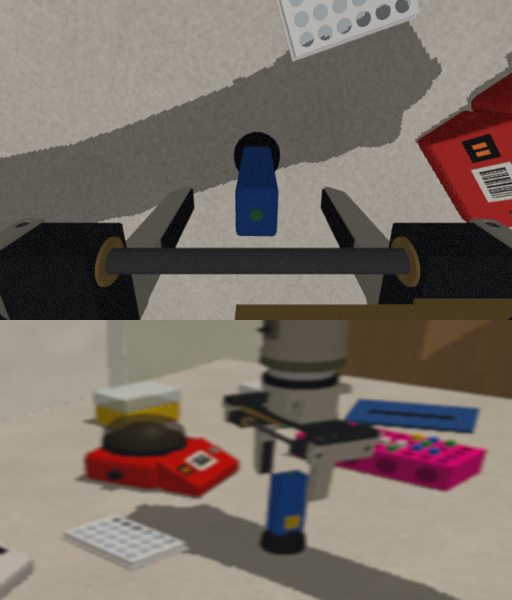

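The handle sits centred between the fingers, with its top at about (256,215) and the finger tips at 193 and 321. Closing now.

Call:
{"api": "jog_arm", "payload": {
  "plan": [
    [[0,0,0],[0,0,0],255],
    [[0,0,0],[0,0,0],255],
    [[0,0,0],[0,0,0],255],
    [[0,0,0],[0,0,0],255],
    [[0,0,0],[0,0,0],255],
    [[0,0,0],[0,0,0],255],
    [[0,0,0],[0,0,0],255],
    [[0,0,0],[0,0,0],255],
    [[0,0,0],[0,0,0],255],
    [[0,0,0],[0,0,0],255]
  ]
}}

```text
time: 4.0
ee_pos: [0.4987, -0.098, 0.0866]
eef_rot: [0.0, 0.855, 0.519, -0.0]
force: [-0.2, 0.6, -0.9]
gripper_width: 0.303
```

Call:
{"api": "jog_arm", "payload": {
  "plan": [
    [[0,0,0.5],[0,0,0],255],
    [[0,0,2],[0,0,0],255],
    [[0,0,5],[0,0,0],255],
    [[0,0,8],[0,0,0],255],
    [[0,0,11],[0,0,0],255],
    [[1,-2,13],[0.01,-0.06,0],255],
    [[2,-4,15],[0.025,-0.13,0],255],
    [[3,-6,15],[0.04,-0.2,0],255],
    [[4,-8,15],[0.05,-0.27,0],255],
    [[5,-10,15],[0.065,-0.34,0],255],
    [[6,-12,15],[0.08,-0.42,0],255],
    [[7,-14,15],[0.095,-0.5,0],255],
    [[8,-15,15],[0.11,-0.57,0],255],
    [[8.1,-15.3,15],[0.115,-0.6,0],255],
    [[8.1,-15.3,15],[0.115,-0.6,0],255],
    [[8.1,-15.3,15],[0.115,-0.6,0],255],
    [[8.1,-15.3,15],[0.115,-0.6,0],255]
  ]
}}

```text
time: 5.7
ee_pos: [0.5801, -0.2503, 0.2371]
eef_rot: [0.105, 0.815, 0.496, 0.281]
force: [0.7, -0.1, -1.2]
gripper_width: 0.298
```

```bash
python3 - <<'E'
from h import *
s=monitor.observe();print(s["time"],s["joints"].round(2),s["ee_pos"],s["eef_rot"],s["force"],s["gripper_width"])
q=s["eef_rot"];Rm=R.from_quat([q[1],q[2],q[3],q[0]]).as_matrix();print(Rm)
w=eyes.snapshot("wrist")[:,:,::-1];d=eyes.snapshot("side")[:,:,::-1]
cv2.imwrite("pics/w3.png",w);cv2.imwrite("pics/d3.png",cv2.resize(d[80:260,250:470],None,fx=3.5,fy=3.3))
E
```

```text
5.7 [ 1.16  0.43 -0.83  2.15 -0.24  0.2   0.21] [ 0.58007725 -0.25031533  0.23707232] [0.10505436 0.81492007 0.49563335 0.28145416] [ 0.74608527 -0.06447003 -1.17800141] 0.29780215979380326
[[ 0.35026228  0.74866715  0.56286218]
 [ 0.8669391  -0.48662233  0.10777432]
 [ 0.3545884   0.45021796 -0.81949427]]
```

View pics/w3.png

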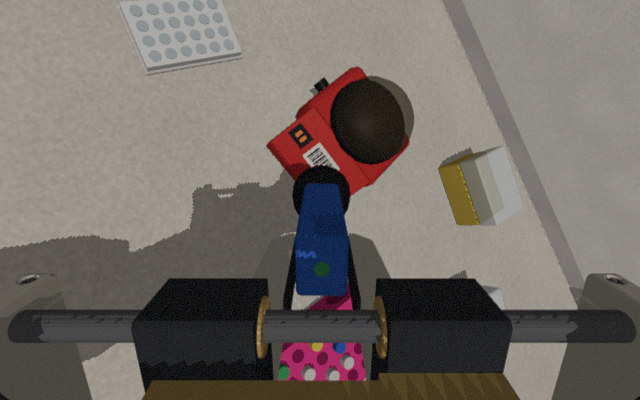

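View pics/d3.png

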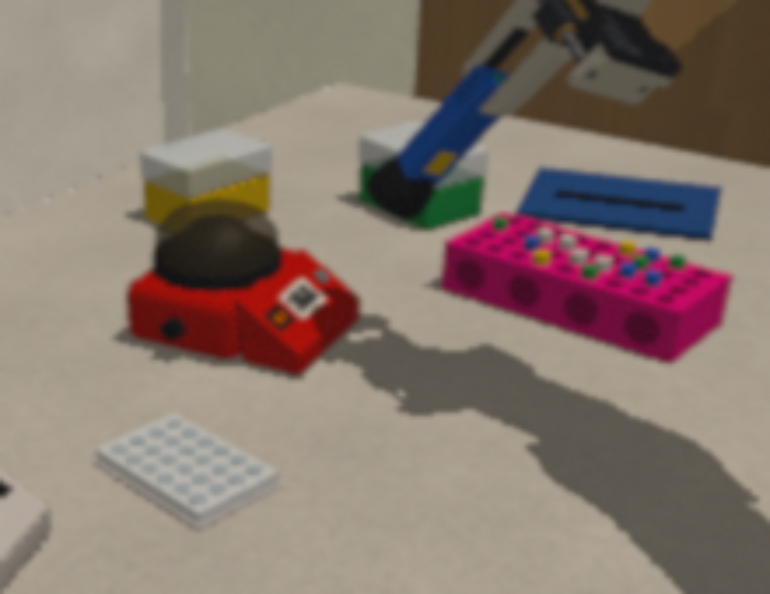

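Call:
{"api": "jog_arm", "payload": {
  "plan": [
    [[0.5,0.1,-0.7],[0,0,0],255],
    [[1.1,0.2,-1.7],[0,0,0],255],
    [[1.8,0.3,-2.7],[0,0,0],255],
    [[2.5,0.45,-3.7],[0,0,0],255],
    [[3.2,0.55,-4.7],[0,0,0],255],
    [[3.8,0.7,-5.7],[0,0,0],255],
    [[4.3,0.75,-6.4],[0,0,0],255],
    [[4.5,0.8,-6.7],[0,0,0],255],
    [[4.5,0.8,-6.7],[0,0,0],255],
    [[4.5,0.8,-6.7],[0,0,0],255],
    [[4.5,0.8,-6.7],[0,0,0],255]
  ]
}}

```text
time: 6.9
ee_pos: [0.6259, -0.2432, 0.1725]
eef_rot: [0.102, 0.816, 0.495, 0.281]
force: [0.9, -0.6, -1.9]
gripper_width: 0.297
```

```bash
python3 - <<'E'
from h import *
s=monitor.observe();print(s["time"],s["joints"].round(2),s["ee_pos"],s["force"],s["gripper_width"])
q=s["eef_rot"];Rm=R.from_quat([q[1],q[2],q[3],q[0]]).as_matrix()
t=.0866; L=np.array([.7075,-.2262,.05]);print("label in tool axes, minus foot:",Rm.T@(L-s["ee_pos"])-[0,0,t],"tool z",Rm[:,2])
m=eyes.camera_model("wrist");w=eyes.snapshot("wrist")[:,:,::-1];D=eyes.camera_model("side");d=eyes.snapshot("side")[:,:,::-1].copy()
F=s["ee_pos"]+Rm[:,2]*t
print("pred foot side",proj(D,F),"wrist",proj(m,F), proj(m,L),proj(D,L))
a=(np.arange(24)/24*2*np.pi)
C=F+.027*(np.outer(np.cos(a),Rm[:,0])+np.outer(np.sin(a),Rm[:,1]))
cv2.imwrite("pics/d4.png",cv2.resize(d[130:220,280:400],None,fx=6,fy=6,interpolation=2))
for p in proj(D,C): cv2.circle(d,tuple(int(round(v)) for v in p),0,(0,255,0),-1)
p=proj(D,[L,F,L+.06*np.array([-.5632,-.1083,.8192])]);
for k in p: cv2.circle(d,tuple(int(round(v)) for v in k),0,(255,255,0),-1)
cv2.imwrite("pics/d4b.png",cv2.resize(d[130:220,280:400],None,fx=6,fy=6,interpolation=2));cv2.imwrite("pics/w4.png",w)
E
```

```text
6.9 [ 0.88  0.51 -0.56  2.15 -1.05  0.11  0.99] [ 0.62587088 -0.24323175  0.1724722 ] [ 0.85268499 -0.64033618 -1.88008054] 0.29660888387081635
label in tool axes, minus foot: [-0.00015105 -0.00160009  0.06155617] tool z [ 0.55942682  0.11055452 -0.82147388]
pred foot side [[347.01657078 156.84644502]] wrist [[321.72449345 190.05023023]] [[320.2342776  174.86622966]] [[336.50938405 169.91049718]]
```

View pics/d4b.png

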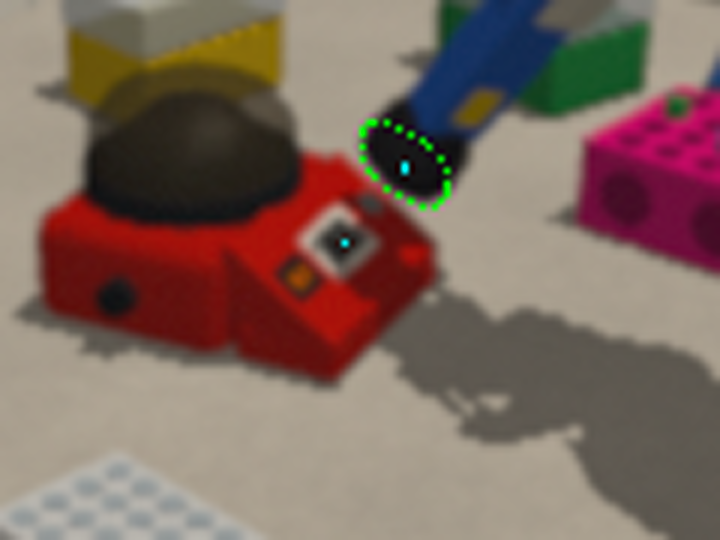

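View pics/w4.png

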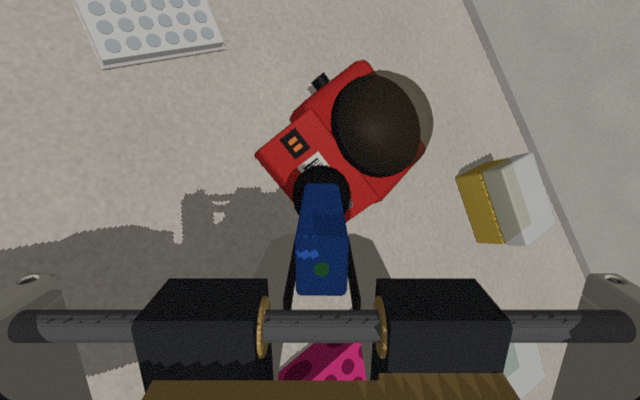

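```bash
python3 - <<'E'
from h import *
s=monitor.observe();print(s["time"],s["joints"].round(4),s["qd"].round(4))
E
```

```text
7.0 [ 0.8855  0.5087 -0.5566  2.147  -1.0455  0.1061  0.9947] [ 0.0026 -0.0015  0.0006 -0.0018  0.0033  0.0027  0.0111]
```

Call:
{"api": "jog_arm", "payload": {
  "plan": [
    [[0,0,0],[0,0,0],255],
    [[0,0,0],[0,0,0],255],
    [[0,0,0],[0,0,0],255],
    [[0,0,0],[0,0,0],255],
    [[0,0,0],[0,0,0],255],
    [[0,0,0],[0,0,0],255],
    [[0,0,0],[0,0,0],255],
    [[0,0,0],[0,0,0],255],
    [[0,0,0],[0,0,0],255],
    [[0,0,0],[0,0,0],255],
    [[0,0,0],[0,0,0],255],
    [[0,0,0],[0,0,0],255],
    [[0,0,0],[0,0,0],255],
    [[0,0,0],[0,0,0],255],
    [[0,0,0],[0,0,0],255]
  ]
}}

```text
time: 8.5
ee_pos: [0.6258, -0.2436, 0.1728]
eef_rot: [0.103, 0.816, 0.495, 0.281]
force: [-0.1, 0.4, -2.0]
gripper_width: 0.3
```

```bash
python3 - <<'E'
from h import *
s=monitor.observe();print(s["time"],s["joints"].round(4),s["qd"].round(4),s["ee_pos"])
q=s["eef_rot"];Rm=R.from_quat([q[1],q[2],q[3],q[0]]).as_matrix()
print(Rm.T@(np.array([.7075,-.2262,.05])-s["ee_pos"])-[0,0,.0866],Rm[:,2])
E
```

```text
8.5 [ 0.8856  0.5087 -0.5569  2.147  -1.0448  0.1059  0.9939] [-0.0003 -0.0001  0.0001 -0.0006 -0.0008 -0.0011  0.0012] [ 0.6257536  -0.24364598  0.17278548]
[ 0.00017447 -0.00193847  0.06192381] [ 0.55976988  0.11007192 -0.82130497]
```

```bash
python3 - <<'E'
from h import *
q=monitor.observe()["eef_rot"];r=R.from_quat([q[1],q[2],q[3],q[0]])
z=r.as_matrix()[:,2]; t=np.array([0,0,-1]);a=np.cross(z,t);v=a/np.linalg.norm(a)*np.arccos(z@t);print(v,(R.from_rotvec(v)*r).as_matrix().round(3))
E
```

```text
[-0.11713599  0.59569415  0.        ] [[ 0.461  0.887  0.   ]
 [ 0.887 -0.461  0.   ]
 [ 0.     0.    -1.   ]]
```

Call:
{"api": "jog_arm", "payload": {
  "plan": [
    [[-0.7,-0.1,1],[0,0,0],255],
    [[-1.8,-0.35,2.6],[0,0,0],255],
    [[-3.1,-0.6,4.5],[0,0,0],255],
    [[-4.5,-0.9,6.5],[0,0,0],255],
    [[-6,-0.5,7.5],[-0.01,0.06,0],255],
    [[-7.5,1,8],[-0.03,0.14,0],255],
    [[-9,4,8],[-0.045,0.23,0],255],
    [[-10,7,8],[-0.06,0.32,0],255],
    [[-11,10,8],[-0.08,0.41,0],255],
    [[-12,13,8],[-0.1,0.5,0],255],
    [[-13,16,8],[-0.11,0.57,0],255],
    [[-13,19,8],[-0.118,0.6,0],255],
    [[-13,22,8],[-0.118,0.6,0],255],
    [[-13.5,26,8],[-0.118,0.6,0],255],
    [[-14,30,8],[-0.118,0.6,0],255],
    [[-14,34,8],[-0.118,0.6,0],255],
    [[-14.1,38,8],[-0.118,0.6,0],255],
    [[-14.1,41,7],[-0.118,0.6,0],255],
    [[-14.1,42.2,6],[-0.118,0.6,0],255],
    [[-14.1,42.2,5],[-0.118,0.6,0],255]
  ]
}}

```text
time: 10.5
ee_pos: [0.4844, 0.18, 0.2221]
eef_rot: [-0.001, 0.854, 0.52, -0.002]
force: [-0.3, -0.1, -0.8]
gripper_width: 0.301
```

Call:
{"api": "jog_arm", "payload": {
  "plan": [
    [[0,0,-1],[0,0,0],255],
    [[0,0,-2],[0,0,0],255],
    [[0,0,-2],[0,0,0],255],
    [[0,0,-2],[0,0,0],255]
  ]
}}

```text
time: 10.9
ee_pos: [0.4845, 0.1789, 0.2019]
eef_rot: [-0.001, 0.854, 0.52, -0.002]
force: [0.5, 0.5, -2.0]
gripper_width: 0.296
```

```bash
python3 - <<'E'
from h import *
s=monitor.observe();print(s["time"],s["joints"].round(3),s["ee_pos"],s["eef_rot"],s["force"],s["gripper_width"])
q=s["eef_rot"];Rm=R.from_quat([q[1],q[2],q[3],q[0]]).as_matrix();print(Rm[:,2])
for n in("scene","side","wrist"):
    cv2.imwrite(f"pics/{n}5.png",eyes.snapshot(n)[:,:,::-1])
    m=eyes.camera_model(n);F=s["ee_pos"]+Rm[:,2]*.0866
    print(n,proj(m,[F,F-Rm[:,2]*.14,[.4848,.1789,.006]]).round(1).tolist())
a=cv2.imread("pics/scene5.png")[90:200,350:460];b=cv2.imread("pics/side5.png")[180:320,240:380]
cv2.imwrite("pics/c5.png",np.hstack([cv2.resize(a,(400,400),interpolation=2),cv2.resize(b,(400,400),interpolation=2)]))
E
```

```text
10.9 [-0.482  0.333  0.025  2.053 -0.014  0.761 -0.926] [0.48454439 0.17894419 0.20190992] [-0.000892    0.85439366  0.51962014 -0.00236594] [ 0.48740218  0.54068139 -1.9710772 ] 0.2960060332418588
[-4.96988626e-03 -9.34542706e-04 -9.99987213e-01]
scene [[417.3, 145.9], [426.5, 96.8], [411.1, 179.2]]
side [[307.5, 244.9], [304.9, 182.9], [308.8, 285.0]]
wrist [[321.7, 190.8], [322.3, 266.8], [322.3, 166.1]]
```

View pics/c5.png

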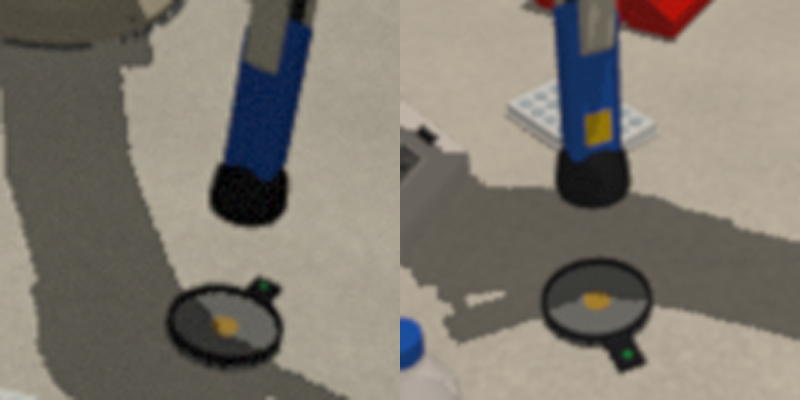

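View pics/wrist5.png

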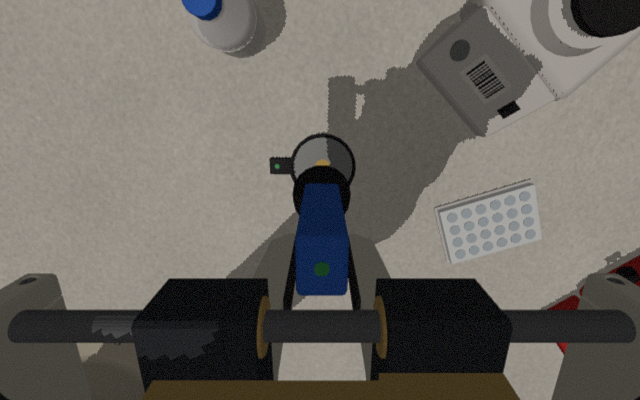

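The reader hangs straight over the dock. Side view: foot at about x = 307, dock dot at 309. Wrist view: dock rim 291 to 355. I'll lower it to about 3 mm above the floor, then go gently.

Call:
{"api": "jog_arm", "payload": {
  "plan": [
    [[0,0,-1],[0.001,-0.005,0],255],
    [[0,0,-3],[0.001,-0.005,0],255],
    [[0,0,-5],[0.001,-0.005,0],255],
    [[0,0,-7],[0.001,-0.005,0],255],
    [[0,0,-8.5],[0.001,-0.005,0],255],
    [[0,0,-9.5],[0.001,-0.005,0],255],
    [[0,0,-10.2],[0.001,-0.005,0],255],
    [[0,0,-10.5],[0.001,-0.005,0],255],
    [[0,0,-10.6],[0.001,-0.005,0],255],
    [[0,0,-10.6],[0.001,-0.005,0],255],
    [[0,0,-10.6],[0.001,-0.005,0],255]
  ]
}}

```text
time: 12.15
ee_pos: [0.4852, 0.1798, 0.097]
eef_rot: [0.0, 0.854, 0.52, 0.001]
force: [-0.5, -0.6, -0.9]
gripper_width: 0.301
```

```bash
python3 - <<'E'
from h import *
s=monitor.observe();print(s["time"],s["ee_pos"],s["eef_rot"],s["force"])
for n in("scene","side"): cv2.imwrite(f"pics/{n}6.png",eyes.snapshot(n)[:,:,::-1])
a=cv2.imread("pics/scene6.png")[120:200,370:450];b=cv2.imread("pics/side6.png")[220:320,260:360]
cv2.imwrite("pics/c6.png",np.hstack([cv2.resize(a,(400,400),interpolation=2),cv2.resize(b,(400,400),interpolation=2)]))
E
```

```text
12.15 [0.48515592 0.17981175 0.09700836] [6.29816175e-06 8.54208304e-01 5.19929483e-01 1.22721991e-03] [-0.48334566 -0.56909108 -0.88445325]
```

View pics/c6.png

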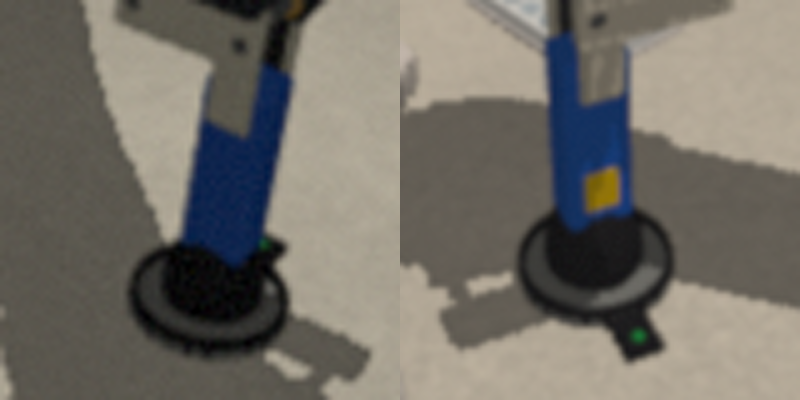

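Call:
{"api": "jog_arm", "payload": {
  "plan": [
    [[0,0,-0.1],[0,0,0],255],
    [[0,0,-0.2],[0,0,0],255],
    [[0,0,-0.3],[0,0,0],255],
    [[0,0,-0.35],[0,0,0],255],
    [[0,0,-0.4],[0,0,0],255],
    [[0,0,-0.45],[0,0,0],255],
    [[0,0,-0.45],[0,0,0],255],
    [[0,0,-0.45],[0,0,0],255]
  ]
}}

```text
time: 13.05
ee_pos: [0.4851, 0.1798, 0.0926]
eef_rot: [-0.0, 0.854, 0.52, 0.001]
force: [-0.6, 0.0, 1.9]
gripper_width: 0.298
```

Call:
{"api": "jog_arm", "payload": {
  "plan": [
    [[0,0,-0.05],[0,0,0],255],
    [[0,0,-0.08],[0,0,0],255],
    [[0,0,-0.08],[0,0,0],255]
  ]
}}

```text
time: 13.35
ee_pos: [0.4852, 0.18, 0.0925]
eef_rot: [-0.0, 0.854, 0.52, 0.002]
force: [-3.1, -0.2, 11.9]
gripper_width: 0.306
```

Call:
{"api": "jog_arm", "payload": {
  "plan": [
    [[0,0,0.03],[0,0,0],255],
    [[0,0,0.03],[0,0,0],255],
    [[0,0,0.03],[0,0,0],170],
    [[0,0,0.03],[0,0,0],160],
    [[0,0,0.03],[0,0,0],140],
    [[0,0,0.03],[0,0,0],110],
    [[0,0,0.03],[0,0,0],90],
    [[0,0,0.03],[0,0,0],70],
    [[0,0,0.03],[0,0,0],70],
    [[0,0,0.03],[0,0,0],70]
  ]
}}

```text
time: 14.35
ee_pos: [0.4852, 0.18, 0.0929]
eef_rot: [-0.0, 0.854, 0.52, 0.002]
force: [0.3, -0.4, -0.0]
gripper_width: 0.722
```

```bash
python3 - <<'E'
from h import *
s=monitor.observe();print(s["time"],s["ee_pos"],s["force"],s["gripper_width"])
for n in("scene","side"): cv2.imwrite(f"pics/{n}7.png",eyes.snapshot(n)[:,:,::-1])
cv2.imwrite("pics/w7.png",eyes.snapshot("wrist")[:,:,::-1])
a=cv2.imread("pics/scene7.png")[120:200,370:450];b=cv2.imread("pics/side7.png")[220:320,260:360]
cv2.imwrite("pics/c7.png",np.vstack([np.hstack([cv2.resize(a,(320,320),interpolation=2),cv2.resize(b,(320,320),interpolation=2)]),cv2.imread("pics/w7.png")[120:400]]))
E
```

```text
14.35 [0.4852378  0.17999951 0.09286603] [ 0.34475185 -0.37590992 -0.04222891] 0.7215061049548211
```

View pics/c7.png

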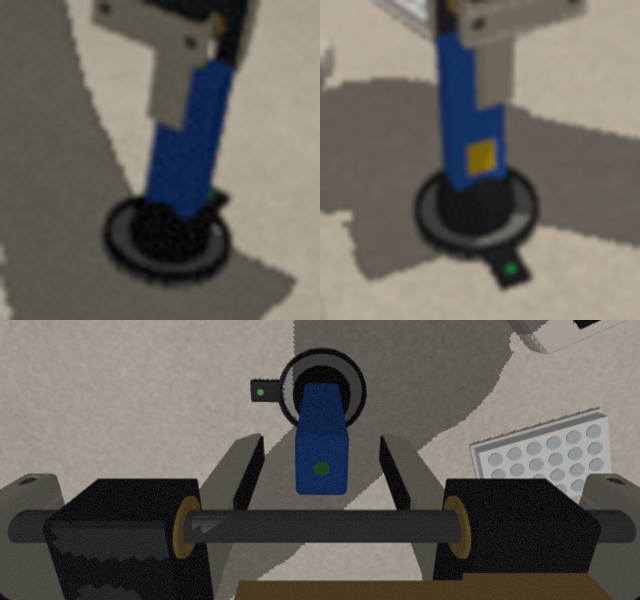

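The reader stands in the dock, with the fingers clear on both sides (wrist view: handle 296 to 349, fingers at 263 and 381). I'll go straight up and re-check.

Call:
{"api": "jog_arm", "payload": {
  "plan": [
    [[0,0,0.5],[0,0,0],70],
    [[0,0,1.5],[0,0,0],70],
    [[0,0,3.5],[0,0,0],70],
    [[0,0,6],[0,0,0],70],
    [[0,0,9],[0,0,0],70],
    [[0,0,12],[0,0,0],70],
    [[0,0,15],[0,0,0],70],
    [[0,0,18],[0,0,0],70],
    [[0,0,18],[0,0,0],70],
    [[0,0,18],[0,0,0],70]
  ]
}}

```text
time: 15.5
ee_pos: [0.4853, 0.18, 0.2739]
eef_rot: [0.0, 0.854, 0.52, 0.003]
force: [0.2, -0.3, -0.7]
gripper_width: 0.728
```

```bash
python3 - <<'E'
from h import *
s=monitor.observe();print(s["time"],s["ee_pos"],s["force"])
for n in("scene","side","wrist"): cv2.imwrite(f"pics/{n}8.png",eyes.snapshot(n)[:,:,::-1])
m=eyes.camera_model("wrist")
print(proj(m,[[.4848,.1789,.006],[.4848,.1789,.146]]),proj(eyes.camera_model("scene"),[[.4848,.1789,.146]]),proj(eyes.camera_model("side"),[[.4848,.1789,.146]]))
a=cv2.imread("pics/scene8.png")[115:200,370:455];b=cv2.imread("pics/side8.png")[220:320,260:360];c=cv2.imread("pics/wrist8.png")[130:230,270:370]
cv2.imwrite("pics/c8.png",np.hstack([cv2.resize(a,(260,260),interpolation=2),cv2.resize(b,(260,260),interpolation=2),cv2.resize(c,(260,260),interpolation=2)]))
E
```

```text
15.5 [0.48526853 0.18002998 0.27391955] [ 0.22279405 -0.27597473 -0.68378389]
[[321.84142353 156.79305652]
 [322.15597556 180.36563643]] [[419.17418639 136.00814417]] [[306.77416819 232.32013059]]
```

View pics/c8.png

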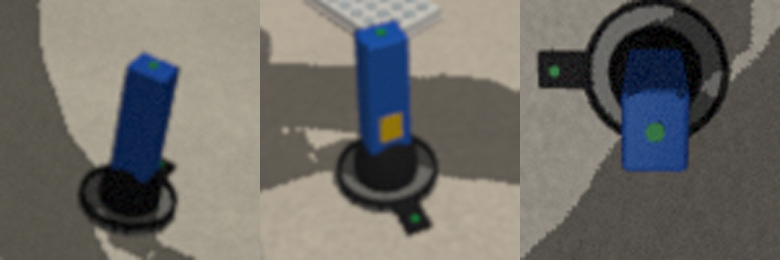

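View pics/scene8.png

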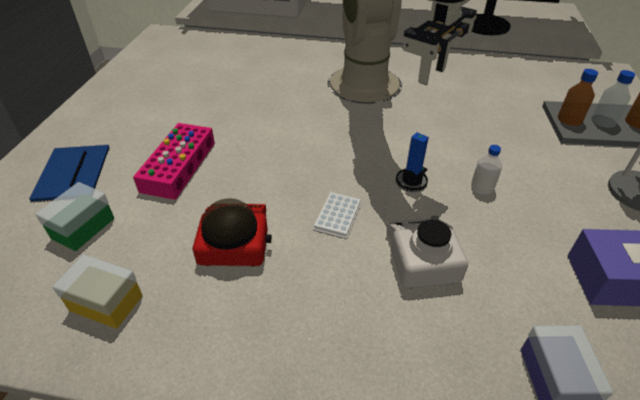

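```bash
python3 -c "
from rig import ticket
print(ticket.hand_in())"
```

```text
the job is handed in; nothing more can be done
None
```

The reader was aimed at the centrifuge label, held there, then stood upright in its dock and released. I handed the job in at about 15.7 s of the 46 s; no verdict is reported.

- **Reading:** I held it still for at least 1.5 s, about 62 mm from the label. By my measurements it was about 2 mm off the label's centre and about 1° off square. The side view with the predicted outline drawn on it agreed.
- **Docking:** I lowered it gently until the floor took the load, about 12 N, then eased off, opened the fingers and withdrew straight up. In all three cameras the top of the handle was within about 1 px of where an upright, centred reader should appear. That puts it within 2–3 mm of the dock's centre.
- **Surroundings:** The wrist force then was about 0.7 N. In the final scene view the plate, rack and bottle look unmoved.

**Joint limits:** While reading, joint 6 stood at 0.106 rad and joint 5 at -1.045 rad. The stated limits are 0.11 and -1.05, so joint 6 was slightly below its limit as rounded. The arm kept moving normally and nothing was flagged.

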